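Screw the sound fuse carrier into the clamped fuse holder up to its index mark

ROBOT

A 7-joint arm with a two-finger parallel gripper is mounted at the origin on the work surface. World frame = base frame: x ahead of the robot, y to its left, z up, the work surface at z = 0. Lengths are in m, angles in rad, forces in N, time in s.
With the tool pointing down it reaches from about 0.4 to 0.875 m from the base axis. Payload 19.3 kg.
Tool frame: the origin (TCP) lies at the very end of the fingers, on their centre line; the grasp point (between the pads) lies 19 mm behind it; z points along the fingers, y is the direction in which the jaws open and shut (so a half turn about z gives the same grasp; the last joint's range is limited). The gripper opens to 85 mm and grips with 20 to 120 N. Pads are 22 mm wide; open, the fingers measure 114 mm over their backs; the gripper's body (76 mm by 85 mm) begins 54 mm behind the grasp point. The pads swing forward as they close: fully open they stand 13 mm farther back than shut.
Start: joints at [1.251, 0.521, -0.036, 1.599, 0.021, 1.021, -0.113], TCP at [0.154, -0.606, 0.231] pointing down, gripper open.
Joint ranges: [-2.91, 2.91], [-0.3, 2.13], [-1.5, 1.42], [0.17, 2.43], [-1.26, 4.41], [0.16, 1.93], [-2.52, 2.52]. Speed limits (rad/s): [1.89, 1.89, 2.39, 2.39, 3.01, 3.01, 3.01].

INTERFACE

Orientations are given as [roll, pitch, yaw] about the fixed x, y, z axes, in that order (R = Rz(yaw) Ry(pitch) Rx(roll)).
In Python, from workcell import bot, grab_frame, calibration, workorder gives the robot as it stands.
- The arm moves only by the tool move_arm, never from a script. Its arguments are lists of equal length, an entry for each row: "jaw": the closure in counts, from 0 (fully open) to 255 (shut); "dp": the shift along the tool's x, y, z in units of 800 mm (1.0 is 800 mm), a list of three; "rotation": the turn, a rotation vector about the tool's x, y, z in units of pi rad (1.0 is pi rad), a list of three. In form: {"jaw": [jaw, ...], "dp": [[dx, dy, dz], ...], "rotation": [[rx, ry, rz], ...]}. A call has 1 to 10 rows; each row shifts and turns the commanded pose from where the row before left it, along the tool's axes as they then stand; what a row does not reach is not made up. A row lasts 1/8 s, in which the tool goes at most 62.5 mm and 10.7 degrees, less where a joint would pass 70% of its speed; a pose out of reach is approached as far as the arm can. A call with a number of a shift or a turn outside -1 to 1 is refused whole. A call with a gripper value outside its range is refused whole. The fingers move at their own pace and stop on an object; "squeeze" is the grip in N (left out, the last holds). Time passes only in rows, so rows that do not move let the fingers close. It gives the time, the measured TCP pose, the force and the opening at its end, in the units of the state.
- bot.observe(): the state, without advancing time (a new reading comes with each control period).
- grab_frame(name): name is "scene" or "top" or "wrist"; returns the picture (384x512x3 uint8, blue, green, red); there is no depth.
- calibration(name): a dict with "camera_matrix" (3x3 intrinsics, pixels), "T" (4x4, takes a point from camera to world coordinates). Camera axes: x right, y down, z forward; pixel columns grow to the right and rows downward; lengths in m; the calibration is good to about 2 mm. A picture is of the moment at which its call begins: read the wrist's pose just before it. calibration takes no time and is no camera call; for the wrist camera it gives the pose at the moment of the call.
- workorder.job_done(): hands the job in, once; it reports no verdict.
The state is a dict: "clock": time; "qpos": joint angles; "qd": joint speeds; "joint_efforts": joint torques, N m; "position": TCP position; "tool_rot": TCP orientation; "force": force on the tool from outside, world axes, zero at the start; "moment": the same for the moment, N m; "grip_width": finger opening in m.
Only numpy, scipy, OpenCV 4.12 (cv2) and the standard library are available. Lean on these libraries where they do the work, as an engineer would, in place of code of your own. Each camera call takes 0.05 s, during which the arm holds its last target. There are 200 camera calls.

TASK

Take the one sound fuse carrier (the one with its whole wing grip) from the rack, set it into the clamped fuse holder the right way round, and screw it in clockwise through its light run until the resistance rises and on against the seal, stopping with its pointer in line with the holder's index fin; never crank it well past the fin, which crushes the seal. Leave it fully home and let go; leave the cracked carriers, lens, tester and scrap bin undisturbed.

Things in the scene. Friction and masses are not known exactly. Their poses are not given: they have to be found in the camera images.
- carrier: Sound grey fuse carrier, 55 mm tall, 56 to 105 g, loose. Origin: centre of its underside. Upwards: oblong metal foot 28 (x) by 12 (y) by 14 mm high, edges rounded 2.5; threaded collar 40 mm across, z 14-22; flange 54 mm across, z 22-27; wing grip 40 (x) by 14 mm thick (y), z 27-55, pinched across its thickness. A single pointer with a white stripe, level with the flange, sticks out along +x.
- pointer (a point): Outer end of the sound carrier's pointer: 34 mm from the carrier's axis along its +x, 27 mm above its underside.
- cracked_a: Cracked grey fuse carrier: as the sound one, but only the -x half of its wing still stands (20 mm long), the other half broken down to a stump. Stays in the rack.
- cracked_b: Second cracked carrier, like cracked_a. Stays in the rack.
- rack: Fixed plywood block 75 (x) by 225 (y) by 28 mm high, origin at the centre of its underside. Three square holes 45 mm wide at y = -74, 0 and +74 mm hold the three carriers in any order, each turned any way, flange resting on the block's top, undersides 6 mm above the bench.
- holder: Fixed black round female fuse holder (outside 64 mm, bore 45 mm, rim 60 mm above the bench) in a small vice on a base 110 (x) by 150 (y) mm; jaws on its +y and -y sides, 48 mm high. Origin on its vertical axis at bench level; x points to the index fin. With the carrier home its underside is 39 mm above the bench and its flange 1 mm above the rim.
- fin (a point): Top of the holder's index fin, an upright aluminium blade 4 mm thick just outside the rim, 36 to 50 mm from the axis in the holder's +x direction, top 64 mm above the bench.
- slot (a point): Centre of the top of the brass threaded insert in the holder's bore, on its axis. Oblong slot 29.6 (along x) by 13.6 mm (y), 2.5 mm chamfer, for the carrier's foot; the collar rests on the insert's top. It takes the foot two ways; right is the pointer along the slot's +x, which at the start lies 1.25 - thread rad anticlockwise (from above) of the fin. The carrier turns the insert.
- thread (a joint): Light run of the thread, radians clockwise seen from above, 0 to 1.0; starts somewhere between 0 and 0.35. Takes 0.08 N m. The insert and the carrier go down 4 mm per radian (43 mm underside height at 0, 39 mm at 1.0). Stays where it is left.
- seal (a joint): Further clockwise turn against the seal once thread is at its end of 1.0, radians, 0 to 0.6; starts at 0. Takes 0.22 N m plus 0.1 N m per radian, with no further descent, and stays where it is left. The pointer meets the fin at about 0.25; above 0.42 the seal is crushed. The foot has about 0.06 rad of play in the slot.
- tester: Fixed grey tester box 60 (x) by 70 (y) by 150 mm high, standing between rack and holder. Origin at the centre of its underside.
- lens: Loose green glass indicator lens, a dome 36 mm across and 21 mm high, origin at the centre of its underside.
- bin (a joint): Tilt of the sheet-steel scrap bin about its front lower edge, radians; 0 standing level.
- bin_base: Fixed base of the scrap bin; the origin is at bench level under the bin's hinge (front edge). The bin above it reaches 140 mm back along +x, is 190 mm wide and its rim is 109 mm above the bench.
Things that resemble listed ones, but are neither listed nor needed, are in the scene too. Several things have the shape of the holder; the one meant has the colours described above.

How it is judged:
By the outcome, as a careful person would: the job done as asked, in the order asked, and still so for the second after the job is handed in, with the robot touching nothing.
It also fails if it takes over 58 s, if anything falls off the work surface, if the arm or the gripper's body presses on something with over 40 N, if the wrist force passes 120 N, or if a joint passes its speed limit or range.

## Working session

There is one attempt and no reset: what is moved stays moved. The work goes in short steps, Python scripts to look and compute and a tool call to move; the robot and the scene stay as the last step left them, time stands still between calls to the robot, and variables do not carry over. Pictures are saved under pics/ and viewed, about 8 in all and at most 12, crops included, and the job is handed in when it is done.

Besides the shell and the picture viewer there is one more tool, called after ">>>" in YAML: its name, and indented under it one key for each argument. move_arm: Moves the arm, as the interface text tells. Shifts and turns lie within -1 to 1; 1 stands for 800 mm of shift or pi rad of turn. Its arguments: {"type":"object","properties":{"jaw":{"type":"array","items":{"type":"number"}},"dp":{"type":"array","items":{"type":"array","items":{"type":"number","minimum":-1,"maximum":1}}},"rotation":{"type":"array","items":{"type":"array","items":{"type":"number","minimum":-1,"maximum":1}}},"squeeze":{"type":"number"}},"required":["jaw","dp","rotation"]}

```bash
mkdir -p pics; ls
python3 - <<'E'
from workcell import bot, grab_frame, calibration
import cv2, numpy as np
s=bot.observe(); print({k:np.round(v,3) for k,v in s.items()})
for n in ("scene","top"):
    c=calibration(n); print(n,np.round(c["camera_matrix"],1).tolist(),np.round(c["T"],3).tolist())
    im=grab_frame(n); cv2.imwrite(f"pics/{n}0.png",im)
a=cv2.imread("pics/top0.png"); cv2.imwrite("pics/top0x.png",cv2.resize(a,(800,600),interpolation=cv2.INTER_CUBIC))
E
```

```text
pics
{'clock': np.float64(0.0), 'qpos': array([ 1.251,  0.522, -0.036,  1.6  ,  0.021,  1.021, -0.113]), 'qd': array([ 0.001, -0.   , -0.   , -0.001,  0.001,  0.   , -0.   ]), 'joint_efforts': array([ 1.0000e-03, -9.2712e+01,  1.9810e+00, -3.6994e+01,  1.8000e-02,
        8.0000e-03, -0.0000e+00]), 'position': array([ 0.154, -0.605,  0.231]), 'tool_rot': array([-3.14,  0.  ,  0.25]), 'force': array([ 0.212,  0.277, -0.045]), 'moment': array([ 0.028, -0.046, -0.066]), 'grip_width': np.float64(0.085)}
scene [[420.2, 0.0, 250.7], [0.0, 420.2, 190.1], [0.0, 0.0, 1.0]] [[-0.525, 0.504, -0.686, 1.253], [0.851, 0.299, -0.433, 0.487], [-0.013, -0.811, -0.585, 0.661], [0.0, 0.0, 0.0, 1.0]]
top [[475.4, 0.0, 257.9], [0.0, 475.4, 187.6], [0.0, 0.0, 1.0]] [[-0.028, -0.995, 0.098, 0.445], [-0.999, 0.032, 0.032, 0.021], [-0.035, -0.097, -0.995, 1.194], [0.0, 0.0, 0.0, 1.0]]
```

View pics/top0x.png

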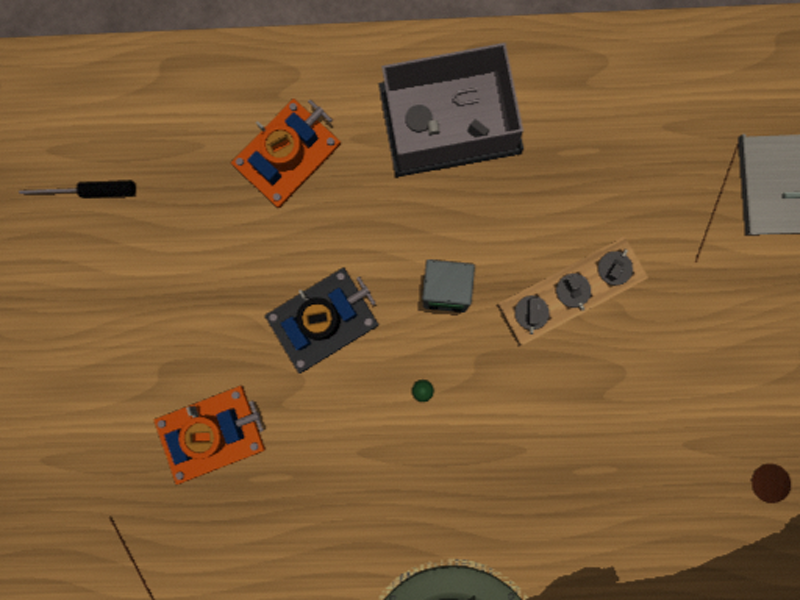

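View pics/scene0.png

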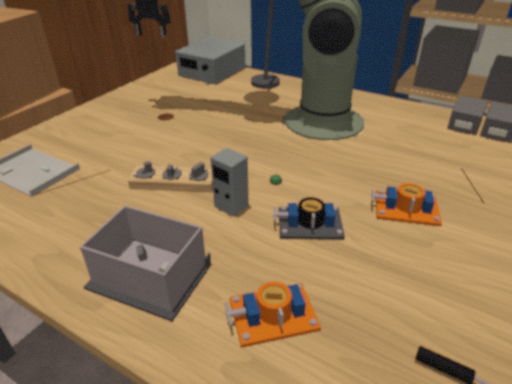

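The top view shows the black holder at about (318,318), with orange look-alikes at (282,147) and (200,437). The tester is at (448,285), the lens at (422,390), and the rack carriers are at (532,313), (574,290) and (616,267). The black one fits the described holder. I'll check the carriers and holder in enlarged crops.

```bash
cat > h.py <<'E'
from workcell import bot, grab_frame, calibration
import cv2, numpy as np
def ray(name,u,v,z,c=None):
    c=c or calibration(name); K=np.array(c["camera_matrix"]);T=np.array(c["T"])
    d=T[:3,:3]@np.linalg.inv(K)@[u,v,1]; o=T[:3,3]
    return o+d*(z-o[2])/d[2]
def proj(name,p,c=None):
    c=c or calibration(name); K=np.array(c["camera_matrix"]);T=np.array(c["T"])
    q=K@(T[:3,:3].T@(np.array(p)-T[:3,3])); return q[:2]/q[2]
E
python3 - <<'E'
from h import *
k=512/800
for n,u,v,z in [("holder",318,318,.06),("c1",532,313,.033),("c2",574,290,.033),("c3",616,267,.033),("tester",448,285,.15),("lens",422,390,.02)]:
    print(n,ray("top",u*k,v*k,z).round(3))
a=cv2.imread("pics/top0.png")
# crop 1: rack; crop2: holder
r=cv2.resize(a[150:225,315:420],(800,571),interpolation=cv2.INTER_CUBIC)
h=cv2.resize(a[165:245,165:245],(600,600),interpolation=cv2.INTER_CUBIC)
cv2.imwrite("pics/crop.png",np.vstack([cv2.resize(r,(420,300)),cv2.resize(h,(420,300)) ]) if 0 else np.hstack([cv2.resize(r,(480,343)),cv2.resize(h,(320,320))[:,:]]) if 0 else r)
E
```

```text
holder [0.522 0.189 0.06 ]
c1 [ 0.522 -0.142  0.033]
c2 [ 0.556 -0.208  0.033]
c3 [ 0.589 -0.275  0.033]
tester [ 0.557 -0.009  0.15 ]
lens [0.407 0.033 0.02 ]
```

View pics/crop.png

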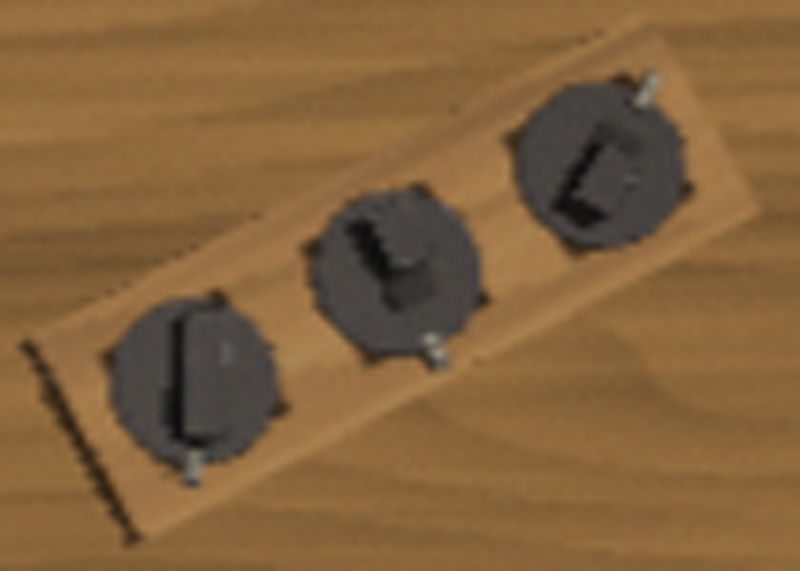

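The left carrier (c1, centre about (193,382) in the crop) is the only one with a full-length wing. The middle (397,270) and right (600,165) ones have half wings. c1's pointer aims straight down the image, which is about world −x. Its tool yaw should be about π, and from there joint 7 can make the whole turn to the fin. I'm moving over it now.

>>> move_arm:
  jaw: [60,60,60,60,60,60,60,60,60,60]
  dp:
    - [0.0589,-0.0449,0]
    - [0.0589,-0.0449,0]
    - [0.0589,-0.0449,0]
    - [0.0589,-0.0449,0]
    - [0.0589,-0.0449,0]
    - [0.0589,-0.0449,0]
    - [0.0589,-0.0449,0]
    - [0.0589,-0.0449,0]
    - [0.0589,-0.0449,0]
    - [0.0589,-0.0449,0]
  rotation:
    - [0,0,0]
    - [0,0,0]
    - [0,0,0]
    - [0,0,0]
    - [0,0,0]
    - [0,0,0]
    - [0,0,0]
    - [0,0,0]
    - [0,0,0]
    - [0,0,0]

```text
clock: 1.35
position: [0.5231, -0.1395, 0.2312]
tool_rot: [3.142, 0.0, 0.25]
force: [1.2, -1.3, 0.7]
grip_width: 0.0655
```

>>> move_arm:
  jaw: [60,60,60,60,60,60,60,60,60,60]
  dp:
    - [0,0,0]
    - [0,0,0]
    - [0,0,0]
    - [0,0,0]
    - [0,0,0]
    - [0,0,0]
    - [0,0,0]
    - [0,0,0]
    - [0,0,0]
    - [0,0,0]
  rotation:
    - [0,0,-0.0575]
    - [0,0,-0.0575]
    - [0,0,-0.0575]
    - [0,0,-0.0575]
    - [0,0,-0.0575]
    - [0,0,-0.0575]
    - [0,0,-0.0575]
    - [0,0,-0.0575]
    - [0,0,-0.0575]
    - [0,0,-0.0575]

```text
clock: 2.6
position: [0.5221, -0.1411, 0.2311]
tool_rot: [-3.141, -0.0, 2.062]
force: [-0.3, 0.3, -0.5]
grip_width: 0.0653
```

>>> move_arm:
  jaw: [60,60,60,60,60,60,60]
  dp:
    - [0,0,0]
    - [0,0,0]
    - [0,0,0]
    - [0,0,0]
    - [0,0,0]
    - [0,0,0]
    - [0,0,0]
  rotation:
    - [0,0,-0.0575]
    - [0,0,-0.0575]
    - [0,0,-0.0575]
    - [0,0,-0.0575]
    - [0,0,-0.0575]
    - [0,0,-0.0575]
    - [0,0,0]

```text
clock: 3.48
position: [0.5221, -0.1412, 0.231]
tool_rot: [3.141, -0.001, 3.139]
force: [-0.2, -0.2, 0.0]
grip_width: 0.0652
```

Run:
```python
from h import *
s=bot.observe(); print({k:np.round(s[k],4).tolist() for k in ("clock","qpos","position","tool_rot","grip_width")})
c=calibration("wrist"); print(np.round(c["T"],3).tolist(), np.round(c["camera_matrix"],1).tolist())
im=grab_frame("wrist"); cv2.imwrite("pics/w1.png",cv2.resize(im,(800,600),interpolation=cv2.INTER_CUBIC))
import json; json.dump({k:np.array(v).tolist() for k,v in c.items()},open("w1.json","w"))
```

```text
{'clock': 3.475, 'qpos': [0.7907, 0.5143, -0.8824, 1.7914, 0.4517, 1.0528, 1.309], 'position': [0.5221, -0.1412, 0.231], 'tool_rot': [3.141, -0.0006, 3.1388], 'grip_width': 0.0652}
[[0.002, 0.966, 0.259, 0.456], [1.0, -0.002, -0.001, -0.14], [-0.0, 0.259, -0.966, 0.374], [0.0, 0.0, 0.0, 1.0]] [[265.7, 0.0, 250.7], [0.0, 265.7, 192.0], [0.0, 0.0, 1.0]]
```

View pics/w1.png

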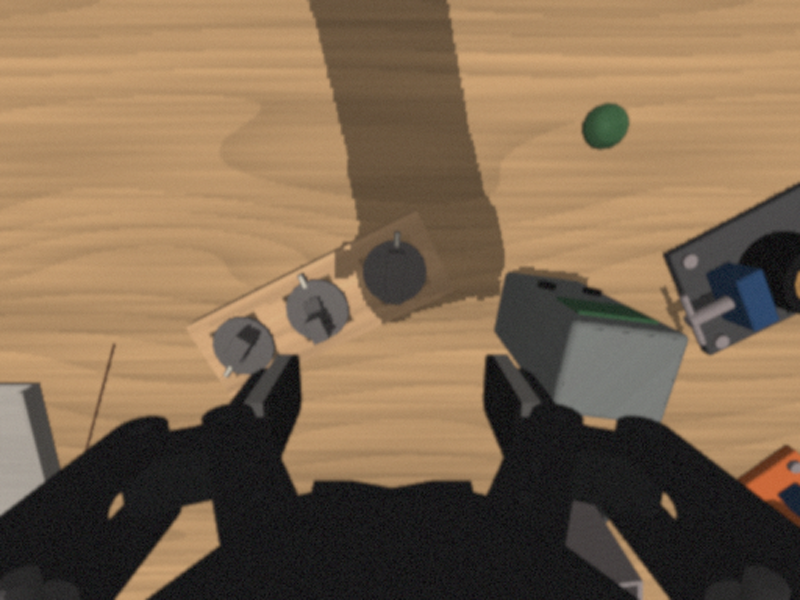

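The wrist view shows the sound carrier at about (395,272) of 800 px with its pointer at (397,240). The tester is clear to the right. Next is an enlarged crop of the carrier, in shadow and so brightened, next to the holder from the top image.

Run:
```python
from h import *
w=cv2.imread("pics/w1.png"); k=512/800
a=w[215:325,340:450]; a=cv2.convertScaleAbs(cv2.resize(a,(400,400),interpolation=cv2.INTER_CUBIC),alpha=2.6)
t=cv2.imread("pics/top0.png")[180:228,180:228]; t=cv2.convertScaleAbs(cv2.resize(t,(400,400),interpolation=cv2.INTER_CUBIC),alpha=1.5)
cv2.imwrite("pics/c2.png",np.hstack([a,t]))
```

```text
(no output)
```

View pics/c2.png

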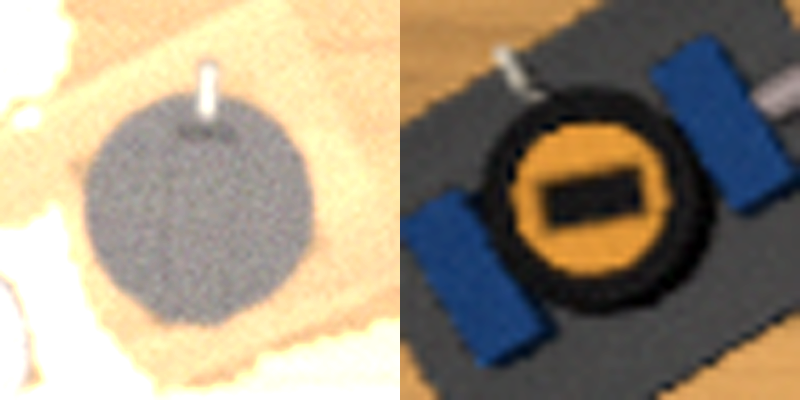

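Run:
```python
from h import *; import json
c=json.load(open("w1.json")); k=.64
P=lambda x,y:((340+x*.275)*k,(215+y*.275)*k)
for z in (.033,):
    f=ray("wrist",*P(198,208),z,c); p=ray("wrist",*P(208,62),.033,c); b=ray("wrist",*P(206,115),.033,c)
    print("flange",f.round(4),"tip",p.round(4),np.linalg.norm(p-f), "yaw",np.degrees(np.arctan2(*(p-f)[1::-1])),np.degrees(np.arctan2(*(p-b)[1::-1])))
# top: c1
g=ray("top",315+193/7.62,150+382/7.62,.033); q=ray("top",315+193/7.62,150+484/7.62,.033); print("top",g.round(4),q.round(4),np.degrees(np.arctan2(*(q-g)[1::-1])))
T=lambda x,y:(180+(x-400)*.12,180+y*.12)
H=ray("top",*T(598,200),.06); S=ray("top",*T(593,197),.055)
print("holder rim",H.round(4),"slot",S.round(4))
F=[ray("top",*T(x,y),.064) for x,y in ((503,52),(540,97))]
for p in F: print("fin",p.round(4),np.linalg.norm((p-S)[:2]),np.degrees(np.arctan2(*(p-S)[1::-1])))
for a,b in (((540,180),(638,168)),((550,228),(645,212)),((545,204),(641.5,190))):
    A=ray("top",*T(*a),.055);B=ray("top",*T(*b),.055); print("slot yaw",np.degrees(np.arctan2(*(A-B)[1::-1])),np.linalg.norm(A-B))
```

```text
flange [ 0.5238 -0.1376  0.033 ] tip [ 0.4905 -0.1353  0.033 ] 0.03336495107566666 yaw 176.12824445815113 177.9004040599869
top [ 0.5221 -0.1414  0.033 ] [ 0.4896 -0.14    0.033 ] 177.41819847522154
holder rim [0.5211 0.1884 0.06  ] slot [0.5223 0.1906 0.055 ]
fin [0.5644 0.2146 0.064 ] 0.04838308832213791 29.70964530493228
fin [0.551  0.2041 0.064 ] 0.03167857679891532 25.174575013592456
slot yaw 95.20862145103008 0.02865281075664479
slot yaw 97.80361660825844 0.027906761920296033
slot yaw 96.49064509930822 0.028272289649165085
```

>>> move_arm:
  jaw: [110,110,110,110,110,110,110]
  dp:
    - [-0.0012,0.002,0.0]
    - [0,0,0.0485]
    - [0,0,0.0485]
    - [0,0,0.0485]
    - [0,0,0.0485]
    - [0,0,0.0485]
    - [0,0,0]
  rotation:
    - [0,0,0.0137]
    - [0,0,0]
    - [0,0,0]
    - [0,0,0]
    - [0,0,0]
    - [0,0,0]
    - [0,0,0]

```text
clock: 4.4
position: [0.5219, -0.139, 0.0355]
tool_rot: [3.141, -0.004, 3.094]
force: [-0.4, -0.2, 1.2]
grip_width: 0.0486
```

>>> move_arm:
  jaw: [255,255,255,255,255,255,255]
  dp:
    - [0,0,0]
    - [0,0,0]
    - [0,0,0]
    - [0,0,0]
    - [0,0,0]
    - [0,0,0]
    - [0,0,0]
  rotation:
    - [0,0,0]
    - [0,0,0]
    - [0,0,0]
    - [0,0,0]
    - [0,0,0]
    - [0,0,0]
    - [0,0,0]
  squeeze: 60

```text
clock: 5.28
position: [0.5241, -0.1397, 0.039]
tool_rot: [-3.141, 0.002, 3.096]
force: [-2.8, -0.3, 10.9]
grip_width: 0.0129
```

>>> move_arm:
  jaw: [255,255,255,255,255,255,255,255,255,255]
  dp:
    - [0,0,-0.02]
    - [0,0,-0.05]
    - [0,0,-0.06]
    - [0,0,-0.06]
    - [0,0,-0.035]
    - [0.0015,0.065,0]
    - [0.0015,0.065,0]
    - [0.0015,0.065,0]
    - [0.0015,0.065,0]
    - [0.0015,0.065,0]
  rotation:
    - [0,0,0]
    - [0,0,0]
    - [0,0,0]
    - [0,0,0]
    - [0,0,0]
    - [0,0,0]
    - [0,0,0]
    - [0,0,0]
    - [0,0,0]
    - [0,0,0]

```text
clock: 6.52
position: [0.5287, 0.1221, 0.2189]
tool_rot: [3.142, 0.001, 3.097]
force: [-0.2, 0.8, -1.0]
grip_width: 0.0129
```

>>> move_arm:
  jaw: [255,255,255,255,255,255,255,255,255,255]
  dp:
    - [0,0,0]
    - [0,0,0]
    - [0,0,0]
    - [0,0,0]
    - [0,0,0]
    - [0,0,0]
    - [0,0,0]
    - [0,0,0]
    - [0,0,0]
    - [0,0,0]
  rotation:
    - [0,0,0.0561]
    - [0,0,0.0561]
    - [0,0,0.0561]
    - [0,0,0.0561]
    - [0,0,0.0561]
    - [0,0,0.0561]
    - [0,0,0.0561]
    - [0,0,0.0561]
    - [0,0,0]
    - [0,0,0]

```text
clock: 7.78
position: [0.5288, 0.1207, 0.218]
tool_rot: [3.141, -0.0, 1.691]
force: [0.7, -0.4, -1.9]
grip_width: 0.0126
```

Run:
```python
from h import *; import json
s=bot.observe(); print({k:np.round(s[k],4).tolist() for k in ("clock","qpos","position","tool_rot","grip_width","force")})
c=calibration("wrist"); print(np.round(c["T"],3).tolist())
im=grab_frame("wrist"); cv2.imwrite("pics/w2r.png",im); cv2.imwrite("pics/w2.png",cv2.resize(im,(800,600),interpolation=cv2.INTER_CUBIC))
json.dump({k:np.array(v).tolist() for k,v in c.items()},open("w2.json","w"))
```

```text
{'clock': 7.775, 'qpos': [0.0732, 0.4504, -0.5472, 1.8134, 0.2812, 0.9548, -0.4732], 'position': [0.5288, 0.1207, 0.218], 'tool_rot': [3.1409, -0.0002, 1.6913], 'grip_width': 0.0126, 'force': [0.692, -0.4268, -1.9303]}
[[0.993, 0.116, 0.033, 0.52], [0.121, -0.959, -0.258, 0.187], [0.001, 0.26, -0.966, 0.361], [0.0, 0.0, 0.0, 1.0]]
```

View pics/w2.png

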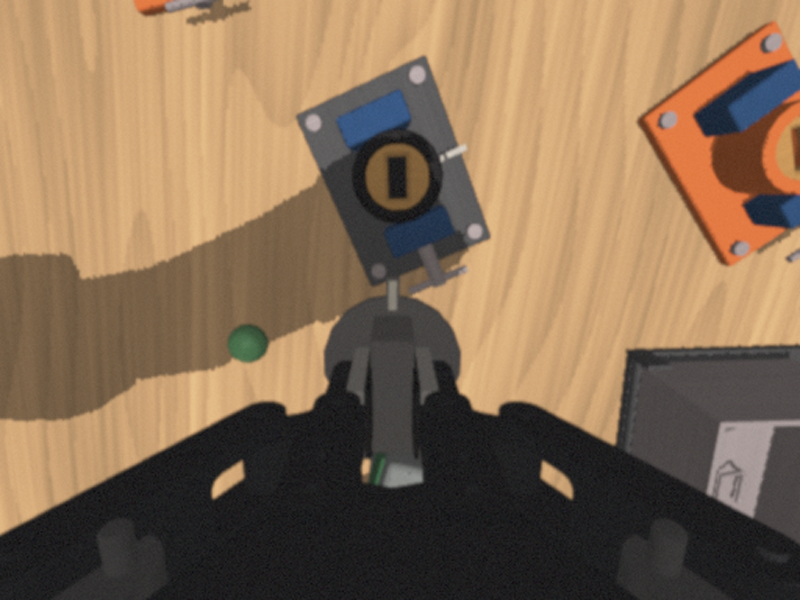

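The carrier is held well, with its pointer at (392,282) up the image. The black holder is at (397,176), its slot is nearly vertical in the image, and the fin is at about (455,153). I'll enlarge the holder and carrier to measure offsets.

Run:
```python
from h import *
w=cv2.imread("pics/w2.png")
f=lambda x,y,n,al: cv2.convertScaleAbs(cv2.resize(w[y:y+n,x:x+n],(400,400),interpolation=cv2.INTER_CUBIC),alpha=al)
cv2.imwrite("pics/c3.png",np.hstack([f(340,110,140,1.6),f(310,270,160,1.6)]))
```

```text
(no output)
```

View pics/c3.png

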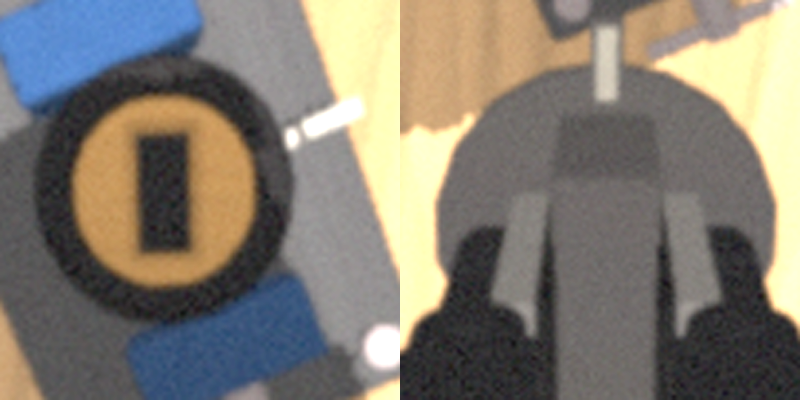

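Run:
```python
from h import *; import json
c=json.load(open("w2.json")); k=.64
yaw=1.6913; tcp=np.array([.5288,.1207,.218]); R=np.array([[np.cos(yaw),np.sin(yaw)],[np.sin(yaw),-np.cos(yaw)]]) # cols: tool x, tool y
L=lambda x,y,z: ray("wrist",(340+x*.35)*k,(110+y*.35)*k,z,c)
Q=lambda x,y,z: ray("wrist",(310+x*.4)*k,(270+y*.4)*k,z,c)
loc=lambda p:(R.T@(p-tcp)[:2]*1000).round(1)
H=L(164.5,190,.06); print("rim",H.round(4)); S=L(164,192.5,.056); print("slot",S.round(4), "loc",loc(S))
B=L(165,191,.056); print("brass",B.round(4))
for z,a in ((.064,(362,106)),(.064,(305,131))):
    p=L(*a,z); print("fin",p.round(4),np.linalg.norm((p-H)[:2]),np.degrees(np.arctan2(*(p-H)[1::-1])))
a=L(163,133.5,.056);b=L(165.5,251.5,.056) if 0 else L(165.5,251,.056); print("slot yaw",np.degrees(np.arctan2(*(a-b)[1::-1])),np.linalg.norm(a-b))
for z in (.21,.213,.216):
    print(z,"tip",loc(Q(207,25,z)),"base",loc(Q(205,100,z)),"front",loc(Q(206,66,z)),"L/R",loc(Q(37,215,z)),loc(Q(376,215,z)))
print("tool yaw deg",np.degrees(yaw))
```

```text
rim [0.5238 0.1954 0.06  ]
slot [0.5238 0.1949 0.056 ] loc [74.3  4. ]
brass [0.524  0.1953 0.056 ]
fin [0.5677 0.2198 0.064 ] 0.05021915437764016 29.076487589171865
fin [0.5552 0.2127 0.064 ] 0.03581777189217706 28.786571514835522
slot yaw 98.42375292265089 0.027843122964554733
0.21 tip [33.8  0.2] base [22.2 -0.1] front [27.5  0.1] L/R [  3.4 -26.4] [ 3.4 26.7]
0.213 tip [34.5  0.2] base [23.1 -0.1] front [28.3  0.1] L/R [  4.7 -25.9] [ 4.7 26.2]
0.216 tip [35.2  0.2] base [24.  -0.1] front [29.1  0. ] L/R [  5.9 -25.3] [ 5.9 25.6]
tool yaw deg 96.90435189047614
```

>>> move_arm:
  jaw: [255,255,255,255,255]
  dp:
    - [0,0.005,0.035]
    - [0,0,0.045]
    - [0,0,0.045]
    - [0,0,0]
    - [0,0,0]
  rotation:
    - [0,0,-0.005]
    - [0,0,0]
    - [0,0,0]
    - [0,0,0]
    - [0,0,0]

```text
clock: 8.45
position: [0.5333, 0.1213, 0.1186]
tool_rot: [3.141, -0.0, 1.704]
force: [-1.0, 0.1, -0.3]
grip_width: 0.0124
```

Run:
```python
from h import *; import json
s=bot.observe(); print({k:np.round(s[k],4).tolist() for k in ("clock","position","tool_rot","grip_width","force")})
c=calibration("wrist"); print(np.round(c["T"],3).tolist())
im=grab_frame("wrist")
c={k:np.array(v).tolist() for k,v in c.items()}; c["tcp"]=s["position"].tolist(); c["yaw"]=float(s["tool_rot"][2])
json.dump(c,open("w3.json","w"))
print(proj("wrist",[.5235,.193,.06],c))
cv2.imwrite("pics/w3r.png",im)
cv2.imwrite("pics/w3.png",cv2.convertScaleAbs(cv2.resize(im[40:220,150:390],(800,600),interpolation=cv2.INTER_CUBIC),alpha=1.4))
```

```text
{'clock': 8.45, 'position': [0.5333, 0.1213, 0.1186], 'tool_rot': [3.1405, -0.0004, 1.7037], 'grip_width': 0.0124, 'force': [-0.9724, 0.135, -0.2659]}
[[0.991, 0.128, 0.036, 0.524], [0.133, -0.957, -0.257, 0.187], [0.002, 0.26, -0.966, 0.262], [0.0, 0.0, 0.0, 1.0]]
[250.46952265 112.66931518]
```

View pics/w3.png

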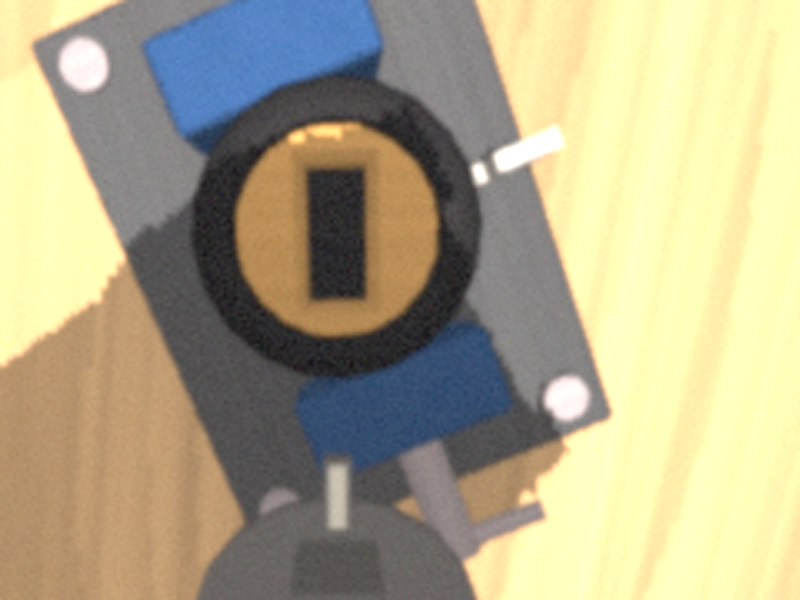

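Run:
```python
from h import *; import json
c=json.load(open("w3.json")); yaw=c["yaw"]; tcp=np.array(c["tcp"])
R=np.array([[np.cos(yaw),np.sin(yaw)],[np.sin(yaw),-np.cos(yaw)]])
L=lambda x,y,z: ray("wrist",150+x*.3,40+y*.3,z,c)
loc=lambda p:(R.T@(p-tcp)[:2]*1000).round(1)
for n,a,z in (("rim",(337,226),.06),("brass",(337,228.5),.056),("slot",(337.5,233),.056),("tip",(338,457),.112),("base",(337,527),.112),("flangefront",(337,500),.112)):
    p=L(*a,z); print(n,p.round(4),loc(p))
H=L(337,226,.06)
for a in ((560,138),(478,173)):
    p=L(*a,.064); print("fin",np.linalg.norm((p-H)[:2]),np.degrees(np.arctan2(*(p-H)[1::-1])))
a,b=L(337.5,170,.056),L(338.5,297,.056);print(np.degrees(np.arctan2(*(a-b)[1::-1])),np.linalg.norm(a-b))
```

```text
rim [0.5235 0.1964 0.06  ] [75.8  0.2]
brass [0.5236 0.1961 0.056 ] [75.4  0.2]
slot [0.5238 0.1951 0.056 ] [74.5  0.3]
tip [0.5289 0.1564 0.112 ] [35.4  0.2]
base [0.5304 0.1439 0.112 ] [22.8  0.1]
flangefront [0.5298 0.1488 0.112 ] [27.7  0.1]
fin 0.04952203488776777 28.107046765265217
fin 0.03140288045023983 27.09490053905718
98.16588303050528 0.02700496667942361
```

>>> move_arm:
  jaw: [255,255,255,255,255,255,255]
  dp:
    - [0.04,0,0]
    - [0.0525,0,0]
    - [0,0,0]
    - [0,0,0.016]
    - [0,0,0.016]
    - [0,0,0]
    - [0,0,0]
  rotation:
    - [0,0,-0.002]
    - [0,0,0]
    - [0,0,0]
    - [0,0,0]
    - [0,0,0]
    - [0,0,0]
    - [0,0,0]

```text
clock: 9.38
position: [0.5228, 0.194, 0.0916]
tool_rot: [-3.141, 0.0, 1.709]
force: [-0.7, 0.1, -1.8]
grip_width: 0.0127
```

>>> move_arm:
  jaw: [255,255,255,255]
  dp:
    - [0,0,0.0035]
    - [0,0,0.0035]
    - [0,0,0.0025]
    - [0,0,0]
  rotation:
    - [0,0,0]
    - [0,0,0]
    - [0,0,0]
    - [0,0,0]

```text
clock: 9.88
position: [0.5229, 0.1944, 0.084]
tool_rot: [3.141, -0.0, 1.709]
force: [2.0, 1.1, -1.8]
grip_width: 0.0124
```

No vertical force with the foot about 6 mm below the insert top, so it is entering the slot. I'll continue down.

>>> move_arm:
  jaw: [255,255,255,255]
  dp:
    - [0,0,0.0035]
    - [0,0,0.0035]
    - [0,0,0.0015]
    - [0,0,0]
  rotation:
    - [0,0,0]
    - [0,0,0]
    - [0,0,0]
    - [0,0,0]

```text
clock: 10.38
position: [0.5229, 0.1943, 0.0772]
tool_rot: [3.141, -0.0, 1.709]
force: [2.5, 1.0, -3.1]
grip_width: 0.0127
```

>>> move_arm:
  jaw: [255,255,255]
  dp:
    - [0,0,0.002]
    - [0,0,0.001]
    - [0,0,0]
  rotation:
    - [0,0,0]
    - [0,0,0]
    - [0,0,0]

```text
clock: 10.75
position: [0.5231, 0.1945, 0.0756]
tool_rot: [3.141, 0.0, 1.709]
force: [-1.2, -0.9, 14.1]
grip_width: 0.0124
```

```bash
python3 -c "
from h import *
s=bot.observe(); print({k:np.round(s[k],4).tolist() for k in ('clock','position','tool_rot','force','moment')})"
```

```text
{'clock': 10.75, 'position': [0.5231, 0.1945, 0.0756], 'tool_rot': [3.1407, 0.0001, 1.7089], 'force': [-1.1626, -0.931, 14.1171], 'moment': [-0.285, 0.2005, -0.0228]}
```

>>> move_arm:
  jaw: [255,255,255,255,255,255,255]
  dp:
    - [0,0,0.0007]
    - [0,0,0.00075]
    - [0,0,0.00075]
    - [0,0,0.00075]
    - [0,0,0.00075]
    - [0,0,0.00075]
    - [0,0,0]
  rotation:
    - [0,0,0.0477]
    - [0,0,0.0477]
    - [0,0,0.0477]
    - [0,0,0.0477]
    - [0,0,0.0477]
    - [0,0,0.0477]
    - [0,0,0]
  squeeze: 80

```text
clock: 11.62
position: [0.5234, 0.1948, 0.0721]
tool_rot: [3.141, -0.001, 0.808]
force: [2.4, 0.2, 11.9]
grip_width: 0.0122
```

```bash
python3 -c "
from h import *
s=bot.observe(); print({k:np.round(s[k],4).tolist() for k in ('clock','qpos','position','tool_rot','force','moment')})"
```

```text
{'clock': 11.625, 'qpos': [-0.3064, 0.6428, -0.2172, 1.89, 0.2215, 0.6303, -1.4243], 'position': [0.5234, 0.1948, 0.0721], 'tool_rot': [3.1408, -0.0014, 0.8075], 'force': [2.4025, 0.1624, 11.919], 'moment': [-0.008, -0.4061, -0.1511]}
```

>>> move_arm:
  jaw: [255,255,255]
  dp:
    - [0,0,0.0003]
    - [0,0,0.0003]
    - [0,0,0]
  rotation:
    - [0,0,0.024]
    - [0,0,0.024]
    - [0,0,0]

```text
clock: 12.0
position: [0.5235, 0.1945, 0.0718]
tool_rot: [3.141, -0.002, 0.658]
force: [1.6, -1.9, 17.1]
grip_width: 0.0122
```

Run:
```python
from h import *; import json
s=bot.observe(); print({k:np.round(s[k],4).tolist() for k in ('clock','position','tool_rot','force','moment')})
c=calibration("wrist"); im=grab_frame("wrist")
c={k:np.array(v).tolist() for k,v in c.items()}; json.dump(c,open("w4.json","w"))
p=proj("wrist",[.5235+.04*.88,.195+.04*.47,.065],c); print(p)
cv2.imwrite("pics/w4r.png",im); cv2.imwrite("pics/w4.png",cv2.convertScaleAbs(cv2.resize(im[80:230,150:350],(800,600),interpolation=cv2.INTER_CUBIC),alpha=1.5))
```

```text
{'clock': 12.0, 'position': [0.5235, 0.1945, 0.0718], 'tool_rot': [3.1408, -0.0016, 0.6579], 'force': [1.6288, -1.9251, 17.0922], 'moment': [-0.4186, -0.2191, 0.0544]}
[263.78926384 168.30958007]
```

View pics/w4.png

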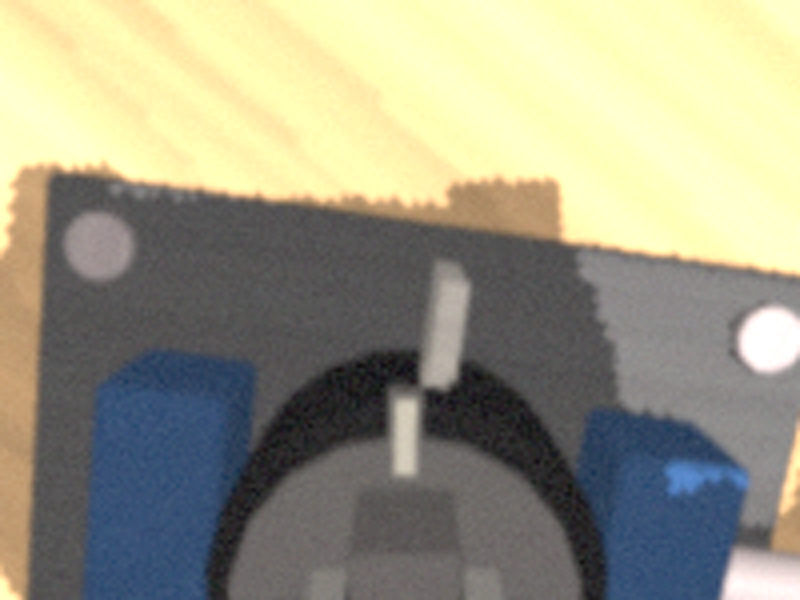

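Run:
```python
from h import *; import json
c=json.load(open("w4.json"))
L=lambda x,y,z: ray("wrist",150+x/4,80+y/4,z,c)
A=np.array([.5235,.1945])
for n,a,z in (("tip",(404,385),.0665),("base",(404,475),.0665),("fin out",(459,280),.064),("fin in",(443,385),.064)):
    p=L(*a,z)[:2]-A; print(n,np.linalg.norm(p).round(4),np.degrees(np.arctan2(p[1],p[0])).round(2))
p=L(459,280,.064)-L(443,385,.064); print(np.degrees(np.arctan2(p[1],p[0])), "tool",np.degrees(.6579))
```

```text
tip 0.0353 39.41
base 0.022 40.42
fin out 0.0504 30.05
fin in 0.0351 30.17
29.77171642343609 tool 37.694893341656865
```

Pointer tip is at (404,385) and the fin's inner end at (443,385), so about 9° clockwise is left. I'll turn that and recheck.

>>> move_arm:
  jaw: [255,255,255,255]
  dp:
    - [0,0,0]
    - [0,0,0]
    - [0,0,0]
    - [0,0,0]
  rotation:
    - [0,0,0.024]
    - [0,0,0.024]
    - [0,0,0]
    - [0,0,0]

```text
clock: 12.55
position: [0.5236, 0.1943, 0.0718]
tool_rot: [3.141, -0.002, 0.508]
force: [1.0, -3.4, 17.9]
grip_width: 0.0122
```

Run:
```python
from h import *; import json
s=bot.observe(); print({k:np.round(s[k],4).tolist() for k in ('clock','position','tool_rot','force','moment')})
c=calibration("wrist"); im=grab_frame("wrist")
c={k:np.array(v).tolist() for k,v in c.items()}; json.dump(c,open("w5.json","w"))
cv2.imwrite("pics/w5r.png",im); cv2.imwrite("pics/w5.png",cv2.convertScaleAbs(cv2.resize(im[125:230,180:320],(800,600),interpolation=cv2.INTER_CUBIC),alpha=1.7))
```

```text
{'clock': 12.55, 'position': [0.5236, 0.1943, 0.0718], 'tool_rot': [3.141, -0.0017, 0.5079], 'force': [0.9725, -3.3566, 17.9162], 'moment': [-0.5998, -0.2966, 0.0017]}
```

View pics/w5.png

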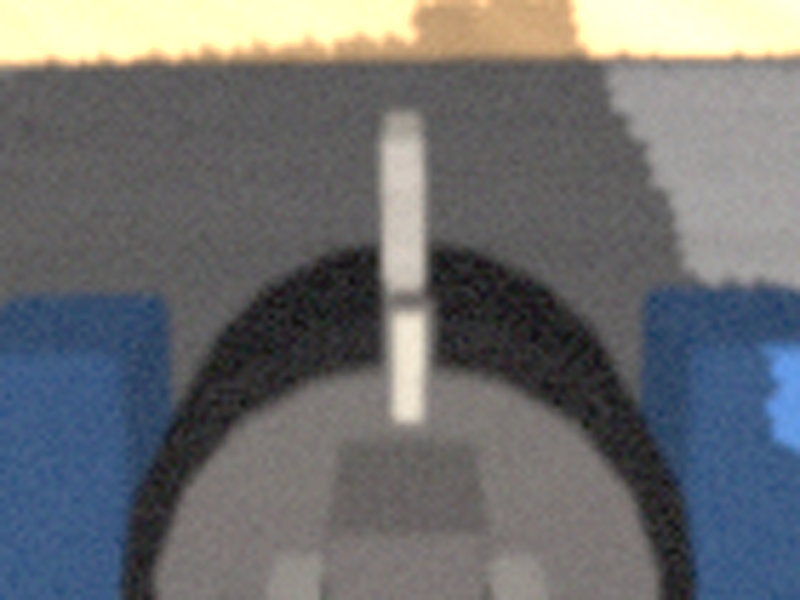

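Pointer (407,300–420) and fin (403–407,120–295) are in line. TCP height 0.0718 puts the underside at about 39 mm, which is fully home. I'll let go and retreat straight up.

>>> move_arm:
  jaw: [110,110,110,110,110,110,110,110,110]
  dp:
    - [0,0,0]
    - [0,0,0]
    - [0,0,0]
    - [0,0,-0.01]
    - [0,0,-0.03]
    - [0,0,-0.06]
    - [0,0,-0.06]
    - [-0.03,0,0]
    - [0,0,0]
  rotation:
    - [0,0,0]
    - [0,0,0]
    - [0,0,0]
    - [0,0,0]
    - [0,0,0]
    - [0,0,0]
    - [0,0,0]
    - [0,0,0]
    - [0,0,0]

```text
clock: 13.72
position: [0.5011, 0.182, 0.1999]
tool_rot: [3.141, -0.001, 0.508]
force: [0.4, 0.6, 0.1]
grip_width: 0.0487
```

Run:
```python
from h import *; import json
s=bot.observe(); print({k:np.round(s[k],4).tolist() for k in ('clock','position','tool_rot','force','grip_width')})
c=calibration("wrist"); im=grab_frame("wrist"); t=grab_frame("top")
c={k:np.array(v).tolist() for k,v in c.items()}; json.dump(c,open("w6.json","w"))
p=proj("wrist",[.5235+.01,.195+.005,.065],c); print(p); u,v=np.clip(p.astype(int),[65,65],[447,319])
a=cv2.resize(im[v-65:v+65,u-65:u+65],(400,400),interpolation=cv2.INTER_CUBIC)
b=cv2.resize(t[150:250,290:420],(400,308),interpolation=cv2.INTER_CUBIC); b=np.vstack([b,np.zeros((92,400,3),np.uint8)])
print(u,v); cv2.imwrite("pics/w6.png",cv2.convertScaleAbs(np.hstack([a,b]),alpha=1.5))
```

```text
{'clock': 13.725, 'position': [0.5011, 0.182, 0.1999], 'tool_rot': [3.1413, -0.0006, 0.5079], 'force': [0.3569, 0.5791, 0.1055], 'grip_width': 0.0487}
[251.74372909 149.38842676]
251 149
```

View pics/w6.png

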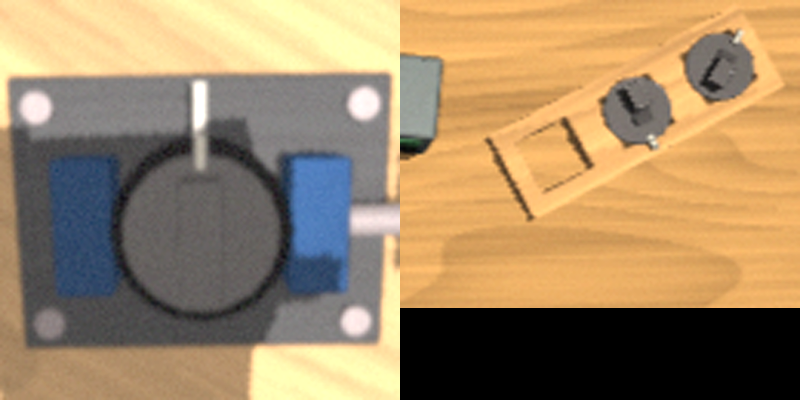

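The released carrier sits level and concentric in the holder. Its pointer (200,140–165) is in line with the fin (200,85–135), and the cracked carriers have not moved. I'm handing in.

```bash
python3 -c "
from workcell import workorder; print(workorder.job_done())"
```

```text
the job is handed in; nothing more can be done
None
```

The sound carrier is home in the black holder, screwed in with its pointer in line with the index fin. I let go and handed the job in at about 14 s of the 58 s allowed.

- **Alignment:** the close-up before release and the picture after it both show the pointer in line with the fin, to within about half a degree. I did not crank it past the fin.
- **Home depth:** the tool height put the carrier's underside at about 39 mm, which is the stated home height.
- **Forces:** the highest force shown was about 18 N. After retreat the force readings were near zero, so the robot was touching nothing.
- **Other things:** the cracked carriers have not moved in the last picture. I never went near the lens or bin, but took no picture of them at the end.

Two checks disagreed or fell short:
- **Camera mismatch:** the top and wrist cameras placed the holder about 5 mm apart. I went with the close wrist view, and the foot slid in with almost no force.
- **Seal resistance:** the moment readings were too noisy to show it rising. I relied on the height and the pointer position instead.

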